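# Gauge the depth of a milled channel

### The arm

A 7-joint arm with a two-finger parallel gripper is mounted at the origin on a cart in front of the work surface, level with it; the furniture and walls round the work are solid. World frame = base frame: x ahead of the robot, y to its left, z up, the work surface at z = 0. Lengths are in m, angles in degrees, forces in N, time in s.
With the tool pointing down it reaches from about 0.425 to 0.875 m from the base axis. Payload 4.7 kg.
Tool frame: the origin (TCP) lies on the mounting face of the last link; the fingertips stand 182 mm ahead of it and the grasp point (between the pads) lies 164 mm ahead of it; z points along the fingers, y is the line along which they close (so a half turn about z gives the same grasp; the last joint's range is limited). The gripper opens to 87 mm and grips with 3 to 60 N. Pads are 19 mm wide; open, the fingers measure 117 mm over their backs; the gripper's body (75 mm by 190 mm) begins 51 mm behind the grasp point.
Start: joints at [0.808, 18.392, -4.016, 83.108, 1.295, 78.541, -3.26], TCP at [0.65, -0, 0.405] pointing down, gripper open.
Joint ranges: [-163.93, 163.93], [-17.29, 119.83], [-79.2, 71.16], [3.27, 140.29], [-89.18, 269.18], [5.43, 117.66], [-154.24, 154.24]. Speed limits (degrees/s): [147.25, 147.25, 180, 180, 180, 180, 180].

### API

Orientations are given as [roll, pitch, yaw] about the fixed x, y, z axes, in that order (R = Rz(yaw) Ry(pitch) Rx(roll)).
In Python, from cell import env gives the robot as it stands.
- The arm moves only by the tool servo_tool, never from a script. Its argument "plan" is a list of rows, each an object with "xyz": the shift along the tool's x, y, z in cm, a list of three; "twist": the turn, a rotation vector about the tool's x, y, z in degrees, a list of three; "jaw": the closure, from 0 (fully open) to 1 (shut). In form: [{"xyz": [x, y, z], "twist": [wx, wy, wz], "jaw": jaw}, ...]. A call has 1 to 10 rows; each row is the pose to reach, as a shift and turn from the pose commanded when the call began, along the tool's axes at that moment; what a row does not reach only later rows make up. A row lasts 1/12 s, in which the tool goes at most 41.7 mm and 7.16 degrees, less where a joint would pass 70% of its speed; a pose out of reach is approached as far as the arm can. A call with a gripper value outside its range is refused whole. The fingers move at their own pace and stop on an object; "newtons" is the grip in N (left out, the last holds). Time passes only in rows, so rows that repeat a pose let the fingers close. It gives the time, the measured TCP pose, the force, the opening and the grip force at its end, in the units of the state.
- env.get_obs(): the state, without advancing time (a new reading comes with each control period).
- env.read_camera(name): name is "scene" or "side" or "wrist"; returns a dict with "img" (420x560x3 uint8, red, green, blue), "camera_matrix" (3x3 intrinsics, pixels), "R" (3x3) and "t" (3): a world point X has camera coordinates R X + t. Camera axes: x right, y down, z forward; pixel columns grow to the right and rows downward; lengths in m; the calibration is good to about 2 mm. A picture is of the moment at which its call begins. There is no depth.
- env.sign_off(): hands the job in; it is judged then, once.
The state is a dict: "time_s": time; "qpos": joint angles; "joint_velocities": joint speeds; "effort": joint torques, N m; "tool_pos": TCP position; "tool_rot": TCP orientation; "force": force on the tool from outside, world axes, zero at the start; "wrist_torque": the same for the moment, N m; "grip_width": finger opening in m; "grasp_force": force on a finger pad.
Only numpy, scipy, OpenCV 4.12 (cv2) and the standard library are available. Lean on these libraries where they do the work, as an engineer would, in place of code of your own. Each camera call takes 0.05 s, during which the arm holds its last target. There are 200 camera calls.

### The job

Take the depth gauge from its stand and measure the channel milled across the top of the bar in the vice: put the probe into the channel and press, no harder than it takes, until the gauge's base sits flat on the bar on both sides of the channel. Then put the gauge back on its stand, standing as before, with its probe still where the channel floor left it, so that the depth can be read off; leave the other things on the desk where they are.

Things in the scene. Friction and masses are not known exactly. Their poses are not given: they have to be found in the camera images.
- depth_gauge: Depth gauge, loose, 0.35 kg: steel base bar 100 (x) x 22 (y) x 14 mm high with a black body 38 (x) x 28 (y) mm on its middle, up to 58 mm height. Origin: centre of the base's flat underside, z up. It starts upright on its stand. The probe runs vertically through its middle: tip out below the base, rod out of the body's top (4 mm at first, rising as the probe is pushed in).
- gauge_grip (a point): Middle of the gauge's black body, 38 mm above the underside of its base: grip it here across its two grooved y faces, 28 mm apart.
- probe (a joint): How far the probe is pushed up into the gauge, m: 0 = tip 26 mm below the base's underside, 0.026 = flush; channel depth = 0.026 - value. A spring clutch holds it: it slides when pushed with about 6 N, stays where it was left and does not come back by itself. Starts at 0 to 0.002.
- probe_tip (a point): Lower end of the probe: a steel rod 8 mm across that tapers over its last 6 mm to a tip 4.4 mm across.
- vice: Small green machine vice, fixed to the desk, 50 (x) x 132 (y) x 52 mm high. Origin: under its middle, z up. An aluminium bar 140 mm long (along the vice's x), 26 mm wide, 40 mm high is clamped level between its jaws and cannot move. Its flat top is 63.5 to 68.5 mm above the vice's underside (not given: it was packed up by eye).
- vice_jaws (a point): Point midway between the jaws, 52 mm above the vice's underside (height of the jaws' top), on the bar's centre line; axes as the vice. A channel 18 mm wide, 9 to 16 mm deep (not given), flat duller floor, is milled straight across the bar's top along y, halfway along the bar. Its middle is at x = -18 to +18 mm from this point (not given: the bar was clamped anywhere).
- gauge_stand: Wooden stand of the gauge, fixed, foot 124 (x) x 50 (y) mm. Origin: under its middle, z up. Two posts, 45 mm to either side along x, carry the ends of the gauge's base at 48 mm height; in the 70 mm gap between them the probe hangs free (foot 8 mm high). Beyond the base's ends stand lips 6 mm high, 5 mm clear at each end. The gauge's x lies along the stand's x, either way round.
- spare_stepper: Bystander: stepper motor 42 x 42 x 60 mm, upright behind the stand. Origin under its middle.
- solder_spool: Bystander: spool of solder, 52 mm across, 34 mm high. Origin under its middle.
- dropper_bottle: Bystander: amber dropper bottle 31 mm across, 93 mm high, at the back. Origin under its middle.
Mind the look-alikes: they are no part of the job. What is shaped like the depth_gauge but brown is not meant.

How it is judged (in metres and radians):
On the way:
1. the probe stands on the channel's floor and the gauge's base lies flat on the bar on both sides of it (gap at most 1.5 mm) (z of each of bar_c1, bar_c2 in the frame of depth_gauge above -0.0115 m and angle between depth_gauge's own z axis and vertical below 0.05 rad and x of floor_c0 in the frame of depth_gauge between -0.0085 and 0.0085 m and y of floor_c0 in the frame of depth_gauge between -0.013 and 0.013 m and z of floor_c0 in the frame of probe_tip above -0.0095 m), for 0.2 s.
At the end, for the whole second after the job is handed in: The gauge stands level and at rest on both posts of its stand (centred within 8 mm along it and 14 mm across), released, and its probe shows the depth of the channel to within 1.2 mm (x of depth_gauge in the frame of gauge_stand between -0.008 and 0.008 m and y of depth_gauge in the frame of gauge_stand between -0.014 and 0.014 m and z of depth_gauge in the frame of gauge_stand between 0.046 and 0.0495 m and angle between depth_gauge's own z axis and vertical below 0.04 rad and linear speed of depth_gauge below 0.01 m/s and ((distance between bar_c0 and floor_c0 between 0.01199 and 0.01301 m and value of joint probe between 0.0148 and 0.0182 m) or (distance between bar_c0 and floor_c0 between 0.01099 and 0.01201 m and value of joint probe between 0.0138 and 0.0172 m) or (distance between bar_c0 and floor_c0 between 0.00999 and 0.01101 m and value of joint probe between 0.0128 and 0.0162 m) or (distance between bar_c0 and floor_c0 between 0.00899 and 0.01001 m and value of joint probe between 0.0118 and 0.0152 m) or (distance between bar_c0 and floor_c0 between 0.00799 and 0.00901 m and value of joint probe between 0.0108 and 0.0142 m) or (distance between bar_c0 and floor_c0 between 0.00699 and 0.00801 m and value of joint probe between 0.0098 and 0.0132 m) or (distance between bar_c0 and floor_c0 between 0.00599 and 0.00701 m and value of joint probe between 0.0088 and 0.0122 m))); the robot touches nothing.
It fails at once if the gauge is pressed on the bar with more than 60 N (contact force between depth_gauge and bar_c1 above 60 N or contact force between depth_gauge and bar_c2 above 60 N).
It fails at once if the stepper motor, the solder spool or the dropper bottle is moved by more than 30 mm (distance of any of spare_stepper, solder_spool, dropper_bottle from where it was at the start of the episode above 0.03 m).
It also fails if it takes over 51 s, if anything falls off the work surface, if the arm or the gripper's body presses on something with over 40 N, if the wrist force passes 120 N, or if a joint passes its speed limit or range.

## Working session

There is one attempt and no reset: what is moved stays moved. The work goes in short steps, Python scripts to look and compute and a tool call to move; the robot and the scene stay as the last step left them, time stands still between calls to the robot, and variables do not carry over. Pictures are saved under pics/ and viewed, at most 10 in all, crops included, and the job is handed in when it is done.

Besides the shell and the picture viewer there is one more tool, called after "Emit:" as a command line: name --argument value ..., lists and objects as JSON in quotes. servo_tool: Moves the arm, as the interface text tells. Its arguments: {"type":"object","properties":{"plan":{"type":"array","items":{"type":"object","properties":{"xyz":{"type":"array","items":{"type":"number"}},"twist":{"type":"array","items":{"type":"number"}},"jaw":{"type":"number"}}}},"newtons":{"type":"number"}},"required":["plan"]}

```bash
mkdir -p pics; cat > h.py <<'E'
import numpy as np, cv2
from cell import env
def cam(n):
    c=env.read_camera(n); c={k:np.array(v) for k,v in c.items()}; return c
def save(c,name,box=None,s=1):
    im=cv2.cvtColor(c['img'],cv2.COLOR_RGB2BGR)
    if box: x0,y0,x1,y1=box; im=im[y0:y1,x0:x1]
    if s!=1: im=cv2.resize(im,None,fx=s,fy=s,interpolation=cv2.INTER_CUBIC)
    cv2.imwrite('pics/'+name,im)
def ray(c,u,v):
    K=c['camera_matrix'];d=c['R'].T@np.linalg.inv(K)@np.array([u,v,1.]);return -c['R'].T@c['t'],d
def onz(c,u,v,z):
    o,d=ray(c,u,v);return o+d*(z-o[2])/d[2]
def tri(c1,p1,c2,p2):
    o1,d1=ray(c1,*p1);o2,d2=ray(c2,*p2)
    s=np.linalg.lstsq(np.c_[d1,-d2],o2-o1,rcond=None)[0]
    a=o1+s[0]*d1;b=o2+s[1]*d2;return (a+b)/2,np.linalg.norm(a-b)
def proj(c,X):
    p=c['camera_matrix']@(c['R']@np.array(X)+c['t']);return p[:2]/p[2]
E
python3 - <<'E'
from h import *
import pickle
C={n:cam(n) for n in ['scene','side','wrist']}
pickle.dump(C,open('c0.pkl','wb'))
im=np.hstack([C[n]['img'] for n in ['scene','side']])
save(C['scene'],'s0.png',s=1.4);save(C['side'],'d0.png',s=1.4);save(C['wrist'],'w0.png',s=1.4)
for n in C: print(n,(-C[n]['R'].T@C[n]['t']).round(3))
print(env.get_obs())
E
```

```text
scene [0.068 0.473 0.668]
side [ 0.474 -0.719  0.739]
wrist [0.649 0.084 0.384]
{'time_s': 0.15, 'qpos': array([ 0.80817552, 18.42957036, -4.01522492, 83.15509333,  1.29647815,
       78.54123175, -3.26004413]), 'joint_velocities': array([-0.02985921, -0.20691723,  0.08455729, -0.22577254,  0.02481279,
        0.04315857,  0.00203282]), 'effort': array([ 2.16972071e-04, -4.91794288e+01, -4.04079035e-01, -3.12878716e+01,
       -6.39387709e-02,  4.04033612e-02,  9.90178205e-05]), 'tool_pos': array([ 6.49867027e-01, -4.23504796e-05,  4.03942411e-01]), 'tool_rot': array([-1.79919397e+02,  6.42889054e-03,  9.00010990e+01]), 'force': array([0.17893705, 0.18538656, 0.3283587 ]), 'wrist_torque': array([ 0.00416787, -0.01525081,  0.00831818]), 'grasp_force': 0.0, 'grip_width': 0.08694585758548296}
```

View pics/s0.png

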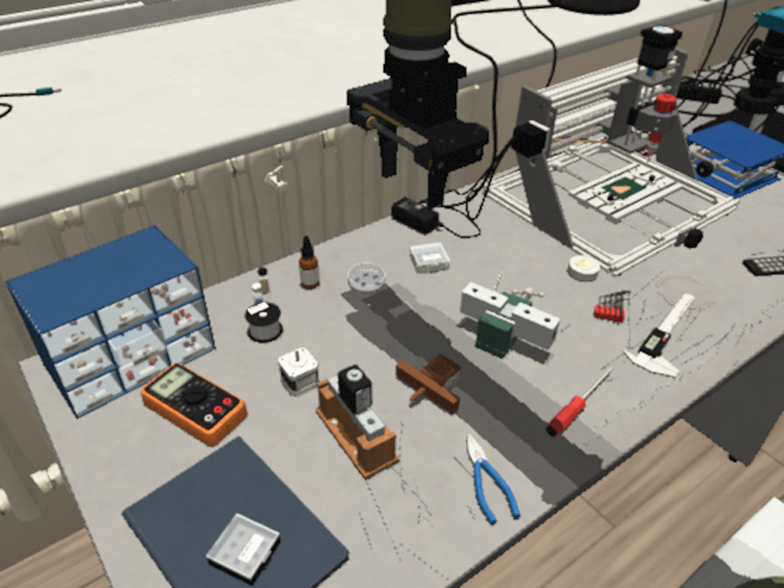

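View pics/d0.png

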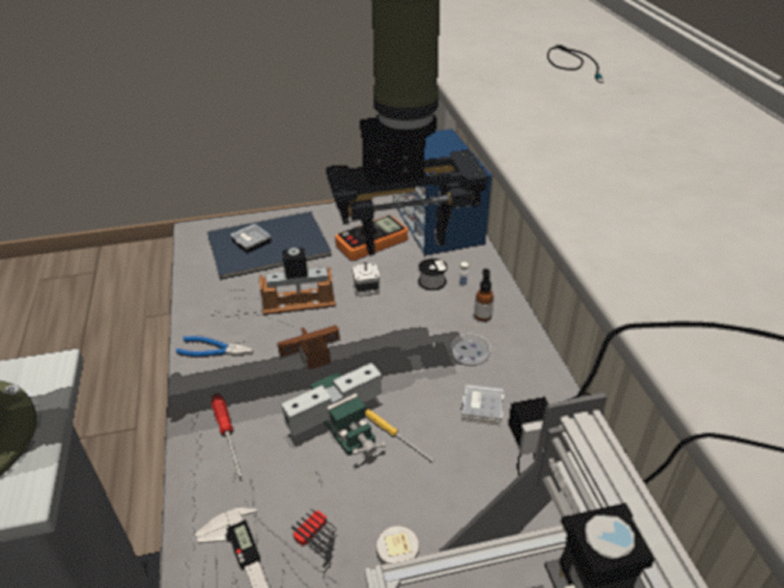

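View pics/w0.png

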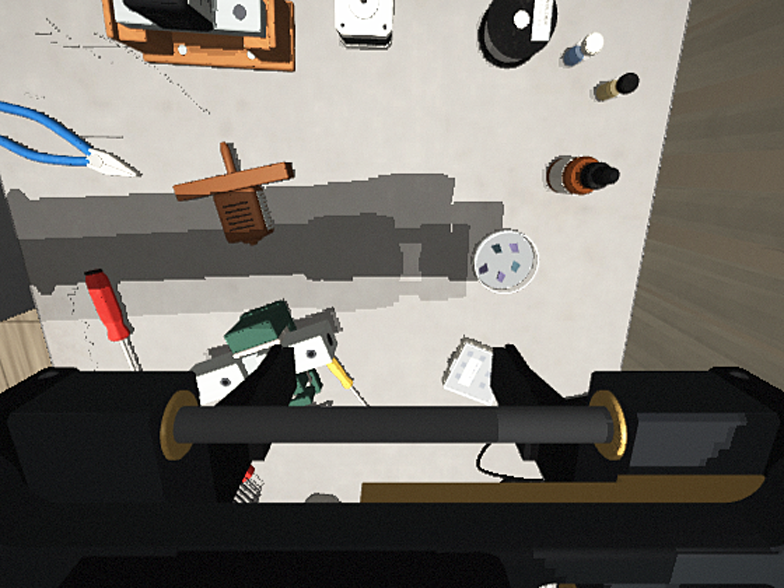

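The scene view shows the black-bodied gauge upright on its wooden stand at about (355,400). A brown look-alike lies on the desk at (430,385), and the vice with its bar is at (510,315). The side view shows the same: gauge (295,280), look-alike (312,343), vice (335,405). In the wrist view the gauge is cut off at (200,15) and the vice is partly hidden at (265,350). The steel and black one on the stand is the one meant. The look-alike is all brown and off the stand.

```bash
python3 - <<'E'
from h import *
import pickle
C=pickle.load(open('c0.pkl','rb'));S,D,W=C['scene'],C['side'],C['wrist']
f=lambda *a:np.array(a)/1.4
print('rodtop',tri(S,f(353,375),D,f(293,252)))
print('base ends wood scene foot', [onz(S,*f(*p),.048).round(3) for p in [(320,405),(397,432)]])
print('side base ends',[onz(D,*f(*p),.062).round(3) for p in [(265,272),(329,268)]])
print('bar holes W',[onz(W,*f(*p),.066).round(3) for p in [(225,381),(311,353)]])
print('bar holes S',[onz(S,*f(*p),.066).round(3) for p in [(474,291),(492,298),(528,312),(547,319)]])
print('bar holes D',[onz(D,*f(*p),.066).round(3) for p in [(294,408),(312,399),(348,382),(367,373)]])
for n,c in C.items(): print(n,c['camera_matrix'].round(1).tolist(),c['R'].round(2).tolist())
E
```

```text
rodtop (array([0.50942163, 0.18873017, 0.10715403]), np.float64(0.00025757904359246256))
base ends wood scene foot [array([0.538, 0.219, 0.048]), array([0.45 , 0.168, 0.048])]
side base ends [array([0.46 , 0.207, 0.062]), array([0.566, 0.192, 0.062])]
bar holes W [array([ 0.501, -0.095,  0.066]), array([ 0.578, -0.068,  0.066])]
bar holes S [array([ 0.577, -0.066,  0.066]), array([ 0.55 , -0.076,  0.066]), array([ 0.499, -0.097,  0.066]), array([ 0.474, -0.107,  0.066])]
bar holes D [array([ 0.472, -0.109,  0.066]), array([ 0.498, -0.099,  0.066]), array([ 0.55 , -0.079,  0.066]), array([ 0.579, -0.068,  0.066])]
scene [[468.5, 0.0, 276.9], [0.0, 468.5, 207.9], [0.0, 0.0, 1.0]] [[-0.59, -0.81, 0.01], [-0.52, 0.37, -0.77], [0.62, -0.46, -0.64]]
side [[479.6, 0.0, 282.0], [0.0, 479.6, 218.2], [0.0, 0.0, 1.0]] [[0.97, -0.23, -0.01], [-0.15, -0.62, -0.77], [0.17, 0.75, -0.64]]
wrist [[289.3, 0.0, 280.6], [0.0, 289.3, 212.3], [0.0, 0.0, 1.0]] [[1.0, -0.0, -0.0], [0.0, -0.95, 0.3], [-0.0, -0.3, -0.95]]
```

Emit:
servo_tool --plan '[{"xyz":[-13,-12.5,8],"twist":[0,0,0],"jaw":0},{"xyz":[-13,-12.5,8],"twist":[0,0,0],"jaw":0},{"xyz":[-13,-12.5,8],"twist":[0,0,0],"jaw":0},{"xyz":[-13,-12.5,8],"twist":[0,0,0],"jaw":0},{"xyz":[-13,-12.5,8],"twist":[0,0,0],"jaw":0},{"xyz":[-13,-12.5,8],"twist":[0,0,0],"jaw":0},{"xyz":[-13,-12.5,8],"twist":[0,0,0],"jaw":0},{"xyz":[-13,-12.5,8],"twist":[0,0,0],"jaw":0}]'

```text
time_s: 0.82
tool_pos: [0.5254, -0.1295, 0.3251]
tool_rot: [179.9, -0.0, 90.0]
force: [0.2, 0.2, -0.7]
grip_width: 0.0872
grasp_force: 0.0
```

```bash
python3 - <<'E'
from h import *
import pickle
c=cam('wrist');pickle.dump(c,open('cb.pkl','wb'))
u,v=proj(c,[.525,-.088,.066]).astype(int);print(u,v)
x0,y0=max(u-120,0),max(v-90,0);print(x0,y0)
save(c,'bar.png',(x0,y0,x0+240,y0+180),3.3)
E
```

```text
280 173
160 83
```

View pics/bar.png

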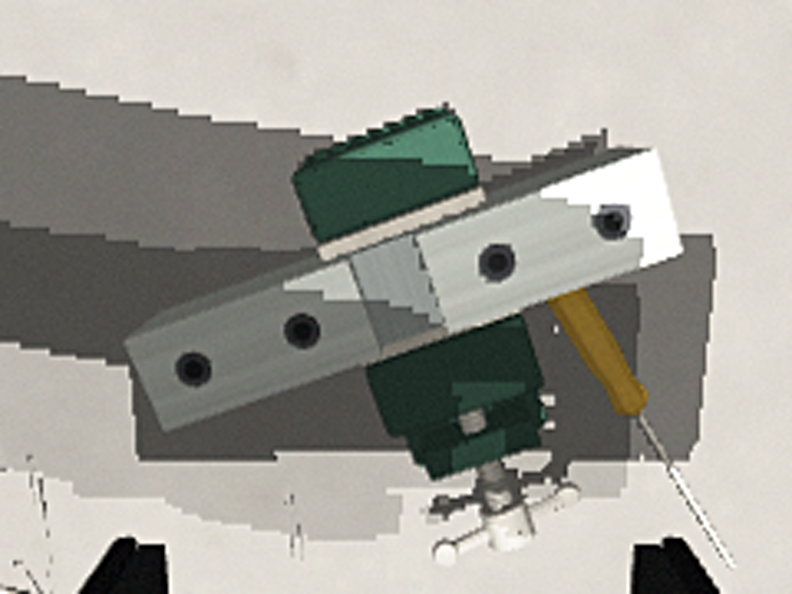

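The crop shows the bar with corners at (125,342), (165,432), (682,250) and (655,148). The channel is the duller band, with left edge (350,260)–(380,358) and right edge (415,232)–(447,332).

```bash
python3 - <<'E'
from h import *
import pickle
c=pickle.load(open('cb.pkl','rb'))
g=lambda p:((p[0]+.5)/3.3-.5+160,(p[1]+.5)/3.3-.5+83)
A,B,Cc,Dd=[g(p) for p in [(125,342),(165,432),(682,250),(655,148)]]
ch=[g(p) for p in [(350,260),(380,358),(415,232),(447,332)]]
H=[g(p) for p in [(193,369),(302,331),(497,262),(612,221)]]
for z in (.0635,.066,.0685):
    P=[onz(c,*p,z)[:2] for p in (A,B,Cc,Dd)]
    Q=[onz(c,*p,z)[:2] for p in ch]; h=np.array([onz(c,*p,z)[:2] for p in H])
    e=P[2]-P[1]; e2=P[3]-P[0]; L=(np.linalg.norm(e)+np.linalg.norm(e2))/2
    d=(e+e2);d/=np.linalg.norm(d);n=np.array([-d[1],d[0]])
    m=sum(P)/4;q=sum(Q)/4
    hd=h[-1]-h[0]
    print(z,'len',L.round(4),'wid',((P[0]-P[1])@n).round(4),((P[3]-P[2])@n).round(4),'yaw',np.degrees(np.arctan2(d[1],d[0])).round(2),np.degrees(np.arctan2(hd[1],hd[0])).round(2),'mid',m.round(4),'ch',q.round(4),'chw',((Q[2]-Q[0])@d).round(4),((Q[3]-Q[1])@d).round(4),'off',((q-m)@d).round(4),((q-m)@n).round(4),'holes mid',h.mean(0).round(4))
E
```

```text
0.0635 len 0.1415 wid 0.0259 0.0261 yaw 19.83 19.53 mid [ 0.5252 -0.0877] ch [ 0.5249 -0.0876] chw 0.0177 0.0186 off -0.0003 0.0001 holes mid [ 0.5249 -0.0877]
0.066 len 0.14 wid 0.0256 0.0258 yaw 19.83 19.53 mid [ 0.5252 -0.0872] ch [ 0.5249 -0.0872] chw 0.0175 0.0184 off -0.0003 0.0001 holes mid [ 0.5249 -0.0873]
0.0685 len 0.1386 wid 0.0253 0.0255 yaw 19.83 19.53 mid [ 0.5252 -0.0868] ch [ 0.5249 -0.0868] chw 0.0173 0.0182 off -0.0003 0.0001 holes mid [ 0.5249 -0.0869]
```

Emit:
servo_tool --plan '[{"xyz":[27,-1.5,0],"twist":[0,0,0],"jaw":0},{"xyz":[27,-1.5,0],"twist":[0,0,0],"jaw":0},{"xyz":[27,-1.5,0],"twist":[0,0,0],"jaw":0},{"xyz":[27,-1.5,0],"twist":[0,0,0],"jaw":0},{"xyz":[27,-1.5,0],"twist":[0,0,0],"jaw":0},{"xyz":[27,-1.5,0],"twist":[0,0,0],"jaw":0},{"xyz":[27,-1.5,0],"twist":[0,0,0],"jaw":0},{"xyz":[27,-1.5,0],"twist":[0,0,0],"jaw":0},{"xyz":[27,-1.5,0],"twist":[0,0,0],"jaw":0}]'

```text
time_s: 1.62
tool_pos: [0.51, 0.1431, 0.3253]
tool_rot: [179.9, -0.0, 90.3]
force: [1.5, -0.6, -0.3]
grip_width: 0.0872
grasp_force: 0.0
```

```bash
python3 - <<'E'
from h import *
import pickle
c=cam('wrist');pickle.dump(c,open('cg.pkl','wb'))
u,v=proj(c,[.51,.189,.07]).astype(int);print(u,v)
x0,y0=max(u-100,0),max(v-75,0);print(x0,y0)
save(c,'gauge.png',(x0,y0,x0+200,y0+150),4)
E
```

```text
281 168
181 93
```

View pics/gauge.png

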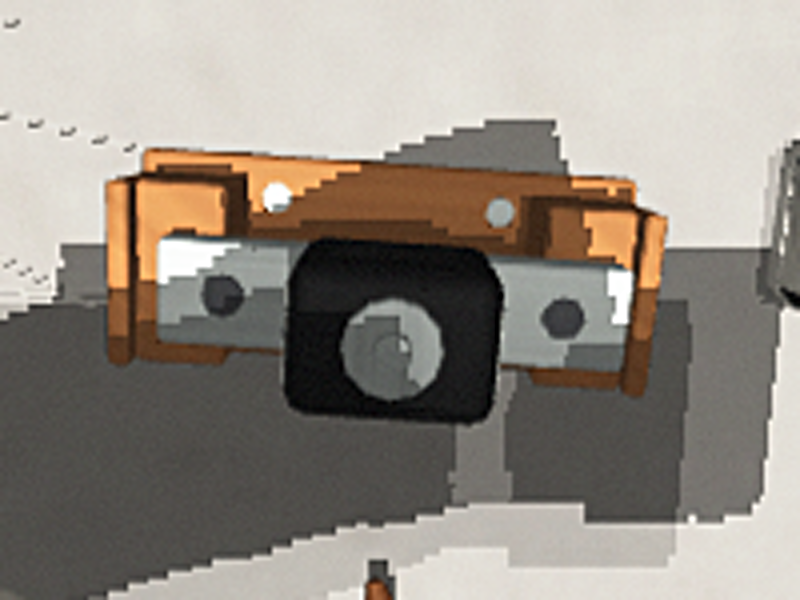

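The crop confirms the gauge: black body with a steel base on the wooden stand. The base corners are at about (158,237), (632,268), (157,345) and (628,372), the screw holes at (222,296) and (563,318), and the rod at (392,348). The stand lips are at left x≈107–132 and right x≈628–665.

```bash
python3 - <<'E'
from h import *
import pickle
c=pickle.load(open('cg.pkl','rb'))
g=lambda p:((p[0]+.5)/4-.5+181,(p[1]+.5)/4-.5+93)
P=np.array([onz(c,*g(p),.062)[:2] for p in [(158,237),(632,268),(628,372),(157,345)]])
h=np.array([onz(c,*g(p),.062)[:2] for p in [(222,296),(563,318)]])
an=lambda d:np.degrees(np.arctan2(d[1],d[0])).round(2)
print('base mid',P.mean(0),'holes mid',h.mean(0),'yaw',an(P[1]-P[0]),an(P[2]-P[3]),an(h[1]-h[0]),'len',np.linalg.norm(P[1]-P[0]),'w',np.linalg.norm(P[3]-P[0]),np.linalg.norm(P[2]-P[1]))
print('rod',onz(c,*g((392,348)),.1075),'disc',onz(c,*g((392,348)),.106))
T=np.array([onz(c,*g(p),.106)[:2] for p in [(288,345),(497,355)]]);print('body sides mid',T.mean(0),np.linalg.norm(T[1]-T[0]))
L=np.array([onz(c,*g(p),.054)[:2] for p in [(107,182),(664,217),(645,394),(108,362)]])
L2=np.array([onz(c,*g(p),.054)[:2] for p in [(131,182),(638,213),(625,390),(130,362)]])
print('lip outer mid',L[:2].mean(0),an(L[1]-L[0]),np.linalg.norm(L[1]-L[0]),L[2:].mean(0),'near-edge lip inner',L2[:2].mean(0),L2.round(4).tolist())
print(env.get_obs()['tool_pos'])
E
```

```text
base mid [0.50838506 0.18747255] holes mid [0.50803254 0.18731537] yaw -3.38 -3.03 -3.39 len 0.09867486191926438 w 0.02267641518663066 0.022133798712766096
rod [0.50804072 0.18762512 0.1075    ] disc [0.50803429 0.18732652 0.106     ]
body sides mid [0.50814982 0.18697202] 0.0365316211991353
lip outer mid [0.50660825 0.20879897] -3.19 0.11809522665931181 [0.50467604 0.17019926] near-edge lip inner [0.5063407  0.20921366] [[0.4527, 0.2121], [0.56, 0.2063], [0.5597, 0.1678], [0.45, 0.1735]]
[0.51029006 0.14100746 0.32505347]
```

Emit:
servo_tool --plan '[{"xyz":[4.6,-0.2,0],"twist":[0,0,71],"jaw":0},{"xyz":[4.6,-0.2,0],"twist":[0,0,71],"jaw":0},{"xyz":[4.6,-0.2,0],"twist":[0,0,71],"jaw":0},{"xyz":[4.6,-0.2,0],"twist":[0,0,71],"jaw":0},{"xyz":[4.6,-0.2,0],"twist":[0,0,71],"jaw":0},{"xyz":[4.6,-0.2,0],"twist":[0,0,71],"jaw":0},{"xyz":[4.6,-0.2,0],"twist":[0,0,71],"jaw":0},{"xyz":[4.6,-0.2,0],"twist":[0,0,71],"jaw":0},{"xyz":[4.6,-0.2,0],"twist":[0,0,71],"jaw":0},{"xyz":[4.6,-0.2,0],"twist":[0,0,71],"jaw":0}]'

```text
time_s: 2.5
tool_pos: [0.5088, 0.1843, 0.3249]
tool_rot: [180.0, -0.0, 18.7]
force: [1.0, 0.3, 0.2]
grip_width: 0.087
grasp_force: 0.0
```

Emit:
servo_tool --plan '[{"xyz":[0,0,0],"twist":[0,0,22.3],"jaw":0},{"xyz":[0,0,0],"twist":[0,0,22.3],"jaw":0},{"xyz":[0,0,0],"twist":[0,0,22.3],"jaw":0},{"xyz":[0,0,0],"twist":[0,0,22.3],"jaw":0},{"xyz":[0,0,0],"twist":[0,0,22.3],"jaw":0},{"xyz":[0,0,0],"twist":[0,0,22.3],"jaw":0}]'

```text
time_s: 3.0
tool_pos: [0.5084, 0.1853, 0.3249]
tool_rot: [180.0, -0.0, -3.0]
force: [0.6, 0.5, -0.4]
grip_width: 0.0875
grasp_force: 0.0
```

```bash
python3 - <<'E'
from h import *
o=env.get_obs();print(o['tool_pos'],o['tool_rot'],o['qpos'])
c=cam('wrist');save(c,'pre.png')
print(proj(c,[.508,.1873,.108]),(-c['R'].T@c['t']))
import pickle;pickle.dump(c,open('cp.pkl','wb'))
E
```

```text
[0.50835902 0.18525589 0.32485872] [ 1.79988293e+02 -1.77528644e-02 -3.01002139e+00] [ -15.85512327    8.65889527   -7.61214805  104.41203085    1.26140938
   66.99853319 -116.88428666]
[277.51093033 239.85080718] [0.5916346  0.18077092 0.3048726 ]
```

View pics/pre.png

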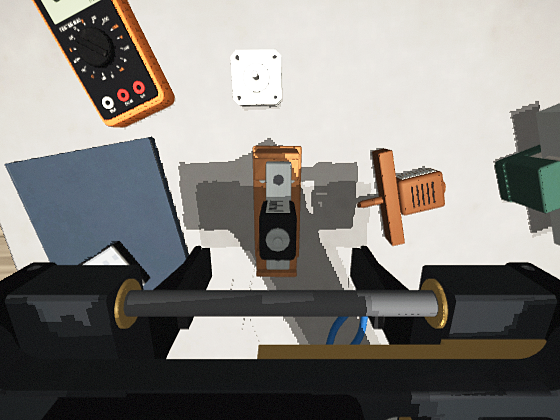

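The wrist view has the rod at (277,240), within 1 px of the prediction, and the gauge midway between the fingers. Next I descend and grip.

Emit:
servo_tool --plan '[{"xyz":[0,-0.2,3],"twist":[0,0,0.2],"jaw":0},{"xyz":[0,-0.2,6],"twist":[0,0,0.2],"jaw":0},{"xyz":[0,-0.2,7.5],"twist":[0,0,0.2],"jaw":0},{"xyz":[0,-0.2,7.5],"twist":[0,0,0.2],"jaw":0},{"xyz":[0,-0.2,7.5],"twist":[0,0,0.2],"jaw":0},{"xyz":[0,-0.2,7.5],"twist":[0,0,0.2],"jaw":0}]'

```text
time_s: 3.55
tool_pos: [0.5088, 0.1882, 0.2511]
tool_rot: [-180.0, -0.1, -3.3]
force: [-0.3, 0.4, -0.2]
grip_width: 0.087
grasp_force: 0.0
```

Emit:
servo_tool --newtons 40 --plan '[{"xyz":[0,0,0],"twist":[0,0,0],"jaw":1},{"xyz":[0,0,0],"twist":[0,0,0],"jaw":1},{"xyz":[0,0,0],"twist":[0,0,0],"jaw":1},{"xyz":[0,0,0],"twist":[0,0,0],"jaw":1},{"xyz":[0,0,0],"twist":[0,0,0],"jaw":1},{"xyz":[0,0,0],"twist":[0,0,0],"jaw":1},{"xyz":[0,0,0],"twist":[0,0,0],"jaw":1},{"xyz":[0,0,0],"twist":[0,0,0],"jaw":1}]'

```text
time_s: 4.22
tool_pos: [0.5081, 0.188, 0.2498]
tool_rot: [180.0, -0.0, -3.3]
force: [-0.3, -1.1, 0.4]
grip_width: 0.0418
grasp_force: 0.0
```

Emit:
servo_tool --plan '[{"xyz":[0,0,0],"twist":[0,0,0],"jaw":1},{"xyz":[0,0,0],"twist":[0,0,0],"jaw":1},{"xyz":[0,0,0],"twist":[0,0,0],"jaw":1},{"xyz":[0,0,0],"twist":[0,0,0],"jaw":1},{"xyz":[0,0,0],"twist":[0,0,0],"jaw":1},{"xyz":[0,0,0],"twist":[0,0,0],"jaw":1}]'

```text
time_s: 4.72
tool_pos: [0.5081, 0.1879, 0.2497]
tool_rot: [180.0, 0.0, -3.3]
force: [-1.1, 0.3, 0.1]
grip_width: 0.0279
grasp_force: 40.0
```

Emit:
servo_tool --plan '[{"xyz":[0,0,-3],"twist":[0,0,0],"jaw":1},{"xyz":[0,0,-6],"twist":[0,0,0],"jaw":1},{"xyz":[0,0,-8],"twist":[0,0,0],"jaw":1},{"xyz":[0.4,3,-8],"twist":[0,0,-2],"jaw":1},{"xyz":[0.8,6,-8],"twist":[0,0,-5],"jaw":1},{"xyz":[1.2,10,-8],"twist":[0,0,-9],"jaw":1},{"xyz":[1.7,14,-8],"twist":[0,0,-13],"jaw":1},{"xyz":[2.2,18,-8],"twist":[0,0,-17],"jaw":1},{"xyz":[2.7,22,-8],"twist":[0,0,-20],"jaw":1},{"xyz":[3.0,25,-8],"twist":[0,0,-23],"jaw":1}]'

```text
time_s: 5.55
tool_pos: [0.5228, -0.0673, 0.3289]
tool_rot: [179.9, 0.1, 19.7]
force: [0.2, -0.7, -4.2]
grip_width: 0.0275
grasp_force: 40.0
```

Emit:
servo_tool --plan '[{"xyz":[0.9,1.1,0],"twist":[0,0,0],"jaw":1},{"xyz":[1.1,2.1,0],"twist":[0,0,0],"jaw":1},{"xyz":[1.2,2.1,0],"twist":[0,0,0],"jaw":1},{"xyz":[1.2,2.1,0],"twist":[0,0,0],"jaw":1},{"xyz":[1.2,2.1,0],"twist":[0,0,0],"jaw":1},{"xyz":[1.2,2.1,0],"twist":[0,0,0],"jaw":1}]'

```text
time_s: 6.05
tool_pos: [0.5418, -0.0772, 0.3295]
tool_rot: [-179.9, 0.0, 19.9]
force: [-0.2, 0.2, -3.5]
grip_width: 0.0279
grasp_force: 40.0
```

```bash
python3 - <<'E'
from h import *
o=env.get_obs();print(o['tool_pos'],o['tool_rot'],o['force'],o['grip_width'])
y=np.radians(o['tool_rot'][2]);d=np.array([.525,-.0872])-o['tool_pos'][:2]
print('tool dx dy cm',100*d@[np.cos(y),np.sin(y)],100*d@[np.sin(y),-np.cos(y)])
C={n:cam(n) for n in ('side','scene')}
ims=[]
for n,c in C.items():
    u,v=proj(c,[.525,-.087,.1]).astype(int);print(n,u-66,v-75)
    ims.append(cv2.resize(cv2.cvtColor(c['img'],4)[v-75:v+75,u-66:u+66],None,fx=3,fy=3,interpolation=2))
cv2.imwrite('pics/hov.png',np.hstack(ims))
import pickle;pickle.dump(C,open('ch.pkl','wb'))
E
```

```text
[ 0.54175708 -0.07723389  0.32945228] [-1.79947304e+02  3.56281063e-02  1.98529759e+01] [-0.19178888  0.24351487 -3.48150343] 0.027867857602720005
tool dx dy cm -1.9145722954826383 0.36829646343910877
side 169 190
scene 300 129
```

View pics/hov.png

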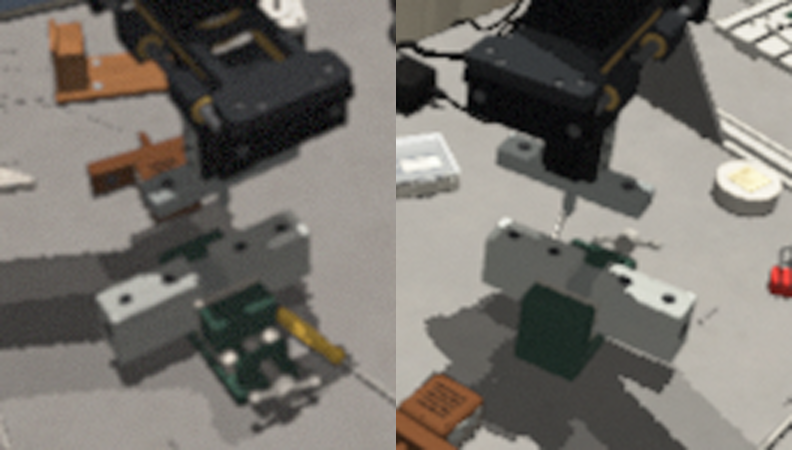

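The gauge hangs level above the bar, with its base and probe visible at (220,190) in the left crop and (570,200) in the right. It is about 19 mm off along the bar, which the readout agrees with, so I correct that now.

Emit:
servo_tool --plan '[{"xyz":[-1.9,0.4,0],"twist":[0,0,0],"jaw":1},{"xyz":[-1.9,0.4,0],"twist":[0,0,0],"jaw":1},{"xyz":[-1.9,0.4,1.5],"twist":[0,0,0],"jaw":1},{"xyz":[-1.9,0.4,3],"twist":[0,0,0],"jaw":1},{"xyz":[-1.9,0.4,3],"twist":[0,0,0],"jaw":1},{"xyz":[-1.9,0.4,3],"twist":[0,0,0],"jaw":1},{"xyz":[-1.9,0.4,3],"twist":[0,0,0],"jaw":1}]'

```text
time_s: 6.73
tool_pos: [0.5258, -0.089, 0.3005]
tool_rot: [180.0, -0.1, 19.7]
force: [0.4, 0.1, -3.5]
grip_width: 0.028
grasp_force: 40.0
```

```bash
python3 - <<'E'
from h import *
o=env.get_obs();print(o['tool_pos'],o['tool_rot'],o['force'],o['grip_width'])
y=np.radians(o['tool_rot'][2]);d=np.array([.525,-.0872])-o['tool_pos'][:2]
print('tool dx dy cm',100*d@[np.cos(y),np.sin(y)],100*d@[np.sin(y),-np.cos(y)])
C={n:cam(n) for n in ('side','scene')}
ims=[]
for n,c in C.items():
    u,v=proj(c,[.525,-.087,.075]).astype(int);print(n,u-50,v-55)
    ims.append(cv2.resize(cv2.cvtColor(c['img'],4)[v-55:v+55,u-50:u+50],None,fx=4,fy=4,interpolation=2))
cv2.imwrite('pics/hov2.png',np.hstack(ims))
E
```

```text
[ 0.52578101 -0.08897269  0.30053644] [ 1.79973846e+02 -5.29976135e-02  1.97181019e+01] [ 0.43311372  0.14149067 -3.54770118] 0.027967213818210494
tool dx dy cm -0.013711837018559062 -0.19322500589875288
side 185 219
scene 314 159
```

View pics/hov2.png

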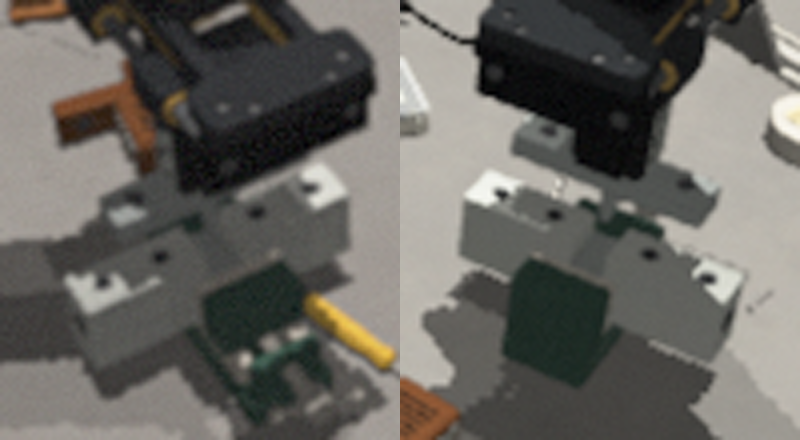

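The probe tip hangs just above the channel in both views, at about (205,215) left and (605,205) right. Lowering.

Emit:
servo_tool --plan '[{"xyz":[0,-0.2,0.5],"twist":[0,0,0],"jaw":1},{"xyz":[0,-0.2,1],"twist":[0,0,0],"jaw":1},{"xyz":[0,-0.2,1.4],"twist":[0,0,0],"jaw":1},{"xyz":[0,-0.2,1.7],"twist":[0,0,0],"jaw":1},{"xyz":[0,-0.2,2.0],"twist":[0,0,0],"jaw":1},{"xyz":[0,-0.2,2.3],"twist":[0,0,0],"jaw":1},{"xyz":[0,-0.2,2.5],"twist":[0,0,0],"jaw":1},{"xyz":[0,-0.2,2.5],"twist":[0,0,0],"jaw":1}]'

```text
time_s: 7.5
tool_pos: [0.5247, -0.0873, 0.2746]
tool_rot: [-180.0, 0.0, 19.7]
force: [-1.5, 0.2, 1.0]
grip_width: 0.0279
grasp_force: 40.0
```

Emit:
servo_tool --plan '[{"xyz":[0,0,0.1],"twist":[0,0,0],"jaw":1},{"xyz":[0,0,0.2],"twist":[0,0,0],"jaw":1},{"xyz":[0,0,0.3],"twist":[0,0,0],"jaw":1},{"xyz":[0,0,0.3],"twist":[0,0,0],"jaw":1}]'

```text
time_s: 7.83
tool_pos: [0.5247, -0.0873, 0.2717]
tool_rot: [-180.0, 0.0, 19.7]
force: [-2.1, 0.4, 1.2]
grip_width: 0.0275
grasp_force: 40.0
```

Emit:
servo_tool --plan '[{"xyz":[0,0,0.1],"twist":[0,0,0],"jaw":1},{"xyz":[0,0,0.15],"twist":[0,0,0],"jaw":1},{"xyz":[0,0,0.2],"twist":[0,0,0],"jaw":1},{"xyz":[0,0,0.2],"twist":[0,0,0],"jaw":1}]'

```text
time_s: 8.17
tool_pos: [0.5248, -0.0873, 0.2697]
tool_rot: [-180.0, 0.0, 19.7]
force: [-3.2, 0.5, 2.2]
grip_width: 0.0277
grasp_force: 40.0
```

Emit:
servo_tool --plan '[{"xyz":[0,0,0.05],"twist":[0,0,0],"jaw":1},{"xyz":[0,0,0.1],"twist":[0,0,0],"jaw":1},{"xyz":[0,0,0.1],"twist":[0,0,0],"jaw":1}]'

```text
time_s: 8.42
tool_pos: [0.5248, -0.0873, 0.2687]
tool_rot: [-180.0, 0.0, 19.7]
force: [-3.3, 0.4, 0.7]
grip_width: 0.0275
grasp_force: 40.0
```

Emit:
servo_tool --plan '[{"xyz":[0,0,0.05],"twist":[0,0,0],"jaw":1},{"xyz":[0,0,0.1],"twist":[0,0,0],"jaw":1},{"xyz":[0,0,0.1],"twist":[0,0,0],"jaw":1}]'

```text
time_s: 8.67
tool_pos: [0.5248, -0.0874, 0.2678]
tool_rot: [180.0, -0.0, 19.7]
force: [-3.3, 0.7, 3.0]
grip_width: 0.0276
grasp_force: 40.0
```

Emit:
servo_tool --plan '[{"xyz":[0,0,0.05],"twist":[0,0,0],"jaw":1},{"xyz":[0,0,0.1],"twist":[0,0,0],"jaw":1},{"xyz":[0,0,0.1],"twist":[0,0,0],"jaw":1}]'

```text
time_s: 8.92
tool_pos: [0.5248, -0.0874, 0.2678]
tool_rot: [180.0, -0.0, 19.7]
force: [-5.7, 0.7, 7.9]
grip_width: 0.028
grasp_force: 40.0
```

Emit:
servo_tool --plan '[{"xyz":[0,0,0.05],"twist":[0,0,0],"jaw":1},{"xyz":[0,0,0.1],"twist":[0,0,0],"jaw":1},{"xyz":[0,0,0.1],"twist":[0,0,0],"jaw":1}]'

```text
time_s: 9.17
tool_pos: [0.5249, -0.0874, 0.2677]
tool_rot: [-180.0, -0.0, 19.7]
force: [-7.9, 1.3, 14.2]
grip_width: 0.0278
grasp_force: 40.0
```

Emit:
servo_tool --plan '[{"xyz":[0,0,0.05],"twist":[0,0,0],"jaw":1},{"xyz":[0,0,0.05],"twist":[0,0,0],"jaw":1},{"xyz":[0,0,0.05],"twist":[0,0,0],"jaw":1},{"xyz":[0,0,0.05],"twist":[0,0,0],"jaw":1}]'

```text
time_s: 9.5
tool_pos: [0.5248, -0.0874, 0.2677]
tool_rot: [-180.0, -0.0, 19.7]
force: [-9.4, 1.3, 17.1]
grip_width: 0.0278
grasp_force: 40.0
```

```bash
python3 - <<'E'
from h import *
o=env.get_obs();print(o['tool_pos'],o['force'])
ims=[]
for n in ('side','scene'):
    c=cam(n)
    u,v=proj(c,[.525,-.087,.075]).astype(int)
    ims.append(cv2.resize(cv2.cvtColor(c['img'],4)[v-40:v+40,u-40:u+40],None,fx=5,fy=5,interpolation=2))
cv2.imwrite('pics/flat.png',np.hstack(ims))
E
```

```text
[ 0.52483557 -0.08742526  0.26770897] [-9.3733552   1.33814284 17.09082414]
```

View pics/flat.png

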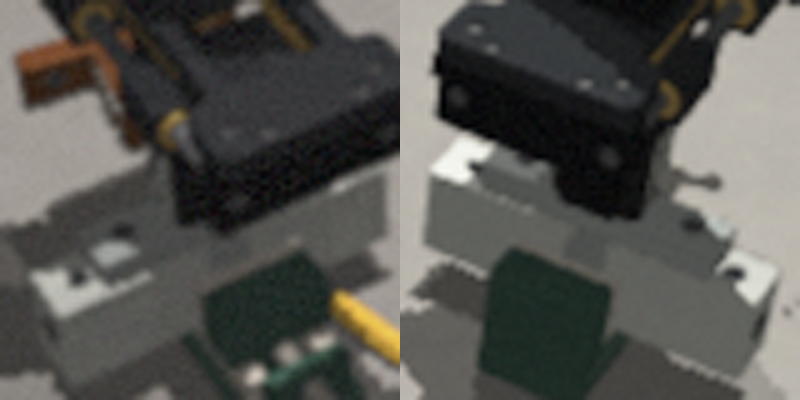

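The gauge base lies flat along the bar in both views: ends at (115,250) and (350,190) left, (480,180) and (725,245) right. Lifting and carrying it back.

Emit:
servo_tool --plan '[{"xyz":[0,0,-1],"twist":[0,0,0],"jaw":1},{"xyz":[0,0,-3.5],"twist":[0,0,0],"jaw":1},{"xyz":[0,0,-6.5],"twist":[0,0,0],"jaw":1},{"xyz":[0.8,-3,-6.5],"twist":[0,0,3],"jaw":1},{"xyz":[1.8,-6,-6.5],"twist":[0,0,7],"jaw":1},{"xyz":[2.8,-10,-6.5],"twist":[0,0,11],"jaw":1},{"xyz":[3.9,-13.5,-6.5],"twist":[0,0,15],"jaw":1},{"xyz":[5.0,-17,-6.5],"twist":[0,0,19],"jaw":1},{"xyz":[6.1,-21,-6.5],"twist":[0,0,23],"jaw":1},{"xyz":[7,-24,-6.5],"twist":[0,0,23],"jaw":1}]'

```text
time_s: 10.43
tool_pos: [0.5093, 0.1658, 0.3299]
tool_rot: [-179.9, -0.1, -3.4]
force: [0.7, 0.8, -5.0]
grip_width: 0.0278
grasp_force: 40.0
```

Emit:
servo_tool --plan '[{"xyz":[0,-1,0],"twist":[0,0,0],"jaw":1},{"xyz":[0,-2,0],"twist":[0,0,0],"jaw":1},{"xyz":[0,-2,0],"twist":[0,0,0],"jaw":1},{"xyz":[0,-2,0],"twist":[0,0,0],"jaw":1},{"xyz":[0,-2,0],"twist":[0,0,0],"jaw":1},{"xyz":[0,-2,0],"twist":[0,0,0],"jaw":1}]'

```text
time_s: 10.93
tool_pos: [0.5115, 0.1802, 0.3301]
tool_rot: [180.0, -0.0, -3.5]
force: [1.3, 0.4, -3.4]
grip_width: 0.028
grasp_force: 40.0
```

```bash
python3 - <<'E'
from h import *
o=env.get_obs();print(o['tool_pos'],o['tool_rot'],o['force'])
y=np.radians(o['tool_rot'][2]);d=np.array([.5081,.1879])-o['tool_pos'][:2]
print('tool dx dy cm',100*d@[np.cos(y),np.sin(y)],100*d@[np.sin(y),-np.cos(y)])
E
```

```text
[0.51148338 0.18016952 0.33010299] [ 1.79951899e+02 -1.06627132e-02 -3.48768875e+00] [ 1.27351097  0.41160742 -3.43537721]
tool dx dy cm -0.38473951398854095 -0.7510342008335924
```

Emit:
servo_tool --plan '[{"xyz":[-0.4,-0.8,0],"twist":[0,0,-0.2],"jaw":1},{"xyz":[-0.4,-0.8,1],"twist":[0,0,-0.2],"jaw":1},{"xyz":[-0.4,-0.8,3.5],"twist":[0,0,-0.2],"jaw":1},{"xyz":[-0.4,-0.8,5.5],"twist":[0,0,-0.2],"jaw":1},{"xyz":[-0.4,-0.8,6.8],"twist":[0,0,-0.2],"jaw":1},{"xyz":[-0.4,-0.8,7],"twist":[0,0,-0.2],"jaw":1},{"xyz":[-0.4,-0.8,7],"twist":[0,0,-0.2],"jaw":1},{"xyz":[-0.4,-0.8,7],"twist":[0,0,-0.2],"jaw":1}]'

```text
time_s: 11.6
tool_pos: [0.5077, 0.1906, 0.2608]
tool_rot: [-180.0, -0.1, -3.1]
force: [0.4, 0.4, -3.9]
grip_width: 0.0277
grasp_force: 40.0
```

```bash
python3 - <<'E'
from h import *
o=env.get_obs();print(o['tool_pos'],o['tool_rot'],o['force'])
y=np.radians(o['tool_rot'][2]);d=np.array([.5081,.1879])-o['tool_pos'][:2]
print('tool dx dy cm',100*d@[np.cos(y),np.sin(y)],100*d@[np.sin(y),-np.cos(y)])
E
```

```text
[0.50773933 0.19059674 0.26078646] [-1.79971683e+02 -5.67423718e-02 -3.10412202e+00] [ 0.35711787  0.43261028 -3.91038284]
tool dx dy cm 0.050617502375499474 0.26732554731056346
```

Emit:
servo_tool --plan '[{"xyz":[0,0.2,0],"twist":[0,0,0],"jaw":1},{"xyz":[0,0.2,0.4],"twist":[0,0,0],"jaw":1},{"xyz":[0,0.2,0.8],"twist":[0,0,0],"jaw":1},{"xyz":[0,0.2,1.0],"twist":[0,0,0],"jaw":1},{"xyz":[0,0.2,1.0],"twist":[0,0,0],"jaw":1}]'

```text
time_s: 12.02
tool_pos: [0.5073, 0.1883, 0.2499]
tool_rot: [180.0, 0.0, -3.1]
force: [0.7, -0.3, -3.8]
grip_width: 0.0277
grasp_force: 40.0
```

Emit:
servo_tool --plan '[{"xyz":[0,0,0.1],"twist":[0,0,0],"jaw":1},{"xyz":[0,0,0.1],"twist":[0,0,0],"jaw":1},{"xyz":[0,0,0.1],"twist":[0,0,0],"jaw":1}]'

```text
time_s: 12.27
tool_pos: [0.5074, 0.1884, 0.2497]
tool_rot: [180.0, -0.0, -3.1]
force: [-2.4, -0.7, 0.2]
grip_width: 0.0276
grasp_force: 40.0
```

Emit:
servo_tool --plan '[{"xyz":[0,0,0],"twist":[0,0,0],"jaw":0.4},{"xyz":[0,0,0],"twist":[0,0,0],"jaw":0.4},{"xyz":[0,0,0],"twist":[0,0,0],"jaw":0.2},{"xyz":[0,0,0],"twist":[0,0,0],"jaw":0.2},{"xyz":[0,0,0],"twist":[0,0,0],"jaw":0.2},{"xyz":[0,0,0],"twist":[0,0,0],"jaw":0.2},{"xyz":[0,0,0],"twist":[0,0,0],"jaw":0.2},{"xyz":[0,0,0],"twist":[0,0,0],"jaw":0.2}]'

```text
time_s: 12.93
tool_pos: [0.5074, 0.1884, 0.2493]
tool_rot: [-180.0, -0.0, -3.1]
force: [-0.1, 0.8, 0.4]
grip_width: 0.0678
grasp_force: 0.0
```

Emit:
servo_tool --plan '[{"xyz":[0,0,-1],"twist":[0,0,0],"jaw":0.2},{"xyz":[0,0,-3],"twist":[0,0,0],"jaw":0.2},{"xyz":[0,0,-6],"twist":[0,0,0],"jaw":0.2},{"xyz":[0,0,-9],"twist":[0,0,0],"jaw":0.2},{"xyz":[0,0,-11],"twist":[0,0,0],"jaw":0.2},{"xyz":[0,0,-11],"twist":[0,0,0],"jaw":0.2},{"xyz":[0,0,-11],"twist":[0,0,0],"jaw":0.2}]'

```text
time_s: 13.52
tool_pos: [0.5077, 0.1886, 0.3613]
tool_rot: [-179.9, -0.2, -3.1]
force: [0.5, 0.1, -0.3]
grip_width: 0.0696
grasp_force: 0.0
```

```bash
python3 - <<'E'
from h import *
o=env.get_obs();print(o['tool_pos'],o['force'],o['grip_width'])
ims=[]
for n in ('side','scene'):
    c=cam(n)
    u,v=proj(c,[.508,.187,.075]).astype(int);print(n,u-40,v-40)
    ims.append(cv2.resize(cv2.cvtColor(c['img'],4)[v-40:v+40,u-40:u+40],None,fx=5,fy=5,interpolation=2))
    print('expected rod top at probe 13.5mm (crop px):',[((proj(c,[.508,.1875,z])-[u-40,v-40])*5).round(0) for z in (.106,.1235)])
cv2.imwrite('pics/end.png',np.hstack(ims))
E
```

```text
[0.5076788  0.18855024 0.3613274 ] [ 0.47194944  0.1097733  -0.33929593] 0.06957761954567081
side 170 151
expected rod top at probe 13.5mm (crop px): [array([194., 149.]), array([190., 117.])]
scene 213 241
expected rod top at probe 13.5mm (crop px): [array([202., 138.]), array([201., 100.])]
```

View pics/end.png

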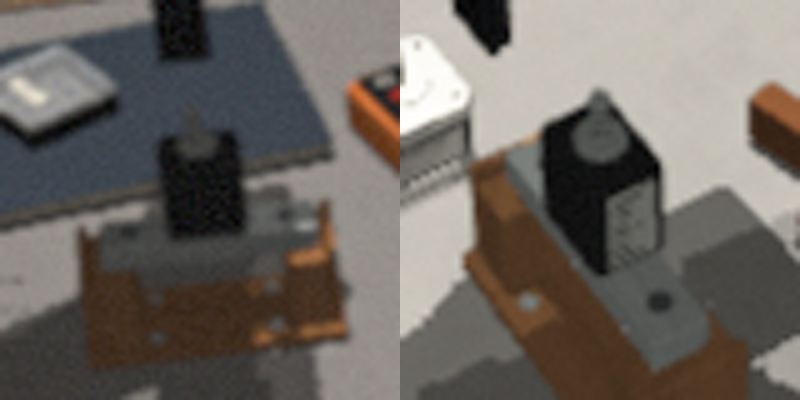

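The gauge stands level and released on its stand. The rod now stands about 20 mm out of the body, with its top at (192,105) left and (598,93) right.

```bash
python3 -c "
from cell import env
print(env.sign_off())"
```

```text
the job is handed in; nothing more can be done
None
```

I measured the channel with the depth gauge and put it back on its stand, level and released, with the probe left where the channel floor pushed it; I handed the job in at 13.6 s of the 51 s allowed, and the sign-off gave no verdict.

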